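Put the eyepiece away in the free bay and slide the dust cover over it

TASK

Put the microscope eyepiece away: stand it upright in whichever bay of the lens keeper is empty (the other one holds the cleaner bottle), let go of it, and then slide the dust cover from the middle fully home over the eyepiece. Leave the cleaner bottle standing in its bay and do not move the other things lying about.

Things in the scene. Friction and masses are not known exactly. Their poses are not given: they have to be found in the camera images.
- eyepiece: Microscope eyepiece standing on the table, 54 mm tall. From below: black cap 30 mm diameter to height 12, steel tube 23 mm diameter to 20, broad black body 36 mm diameter from 20 to 50 with a thin metal band (grip here), rubber eye cup 32 mm diameter to the top. 60 to 130 g. Origin at the centre of its underside, z up. Two steel objectives stand near; the three swap places.
- keeper: Lens keeper: grey box fixed to the table, 140 (x) x 320 (y) mm, walls 62 high, thin metal rails on the long walls to 67. Along its y: a bay at each end, a solid deck 110 long, 62 high in the middle. Long walls 8 thick, end walls 5. Each bay is open above, 124 (x) x 100 (y) inside, 57 deep, floor 5 above the table. Origin at the centre of its underside, z up, y along its length.
- bay_left (a point): Centre of the floor of the bay at the keeper's +y end, 105 mm from its middle (axes as the keeper's). A 2 mm felt pad lies in the empty bay, whichever it is.
- bay_right (a point): Centre of the floor of the bay at the keeper's -y end, 105 mm from its middle (axes as the keeper's).
- cover (a joint): Slide of the dust cover along the keeper's y, in m: 0 = parked on the middle deck (as at the start, to within 8 mm), +0.105 = stop, fully home over bay_left, -0.105 = stop, fully home over bay_right. Friction about 2 N; stays where it is left.
- cover_rib (a point): Middle of the top edge of the black rib on the dust cover, 93 mm above the table. The cover is a metal plate 130 (x) x 110 (y) x 5 mm lying at wall height, its top 67 mm above the table; the upright rib on its middle is 60 mm long along the keeper's x, 14 mm thick along y, 26 mm high. Axes as the keeper's.
- cleaner: White lens-cleaner bottle, 42 mm diameter, 120 mm tall, standing in one of the two bays and sticking out of it, so the cover cannot pass over that bay. Origin at the centre of its underside.
- objective_long: Steel objective standing on the table, 25 mm diameter, stepped narrower towards the top, 58 mm tall. Bystander. Origin under its centre.
- objective_short: The same, 40 mm tall. Bystander. Origin under its centre.
- slide_box: Flat closed box for slides, 102 x 82 x 38 mm. Bystander. Origin under its centre.
- petri: Clear covered dish, 94 mm diameter, 16 mm high. Bystander. Origin under its centre.
- dropper: Small amber bottle, 32 mm diameter, 75 mm tall. Bystander. Origin under its centre.
- tweezers: Steel tweezers lying flat, 125 mm long along their x, 7 mm high. Bystander. Origin under their middle.
Things that resemble listed ones, but are neither listed nor needed, are in the scene too. What is shaped like the cleaner but blue is not meant.

How it is judged:
By the outcome, as a careful person would: the job done as asked, in the order asked, and still so for the second after the job is handed in, with the robot touching nothing.
It also fails if it takes over 43 s, if anything falls off the work surface, if the arm or the gripper's body presses on something with over 40 N, if the wrist force passes 120 N, or if a joint passes its speed limit or range.

ROBOT

A 6-joint arm with a two-finger parallel gripper is mounted at the origin on the work surface. World frame = base frame: x ahead of the robot, y to its left, z up, the work surface at z = 0. Lengths are in m, angles in degrees, forces in N, time in s.
With the tool pointing down it reaches from about 0.325 to 0.85 m from the base axis. Payload 15.5 kg.
Tool frame: the origin (TCP) lies at the very end of the fingers, on their centre line; the grasp point (between the pads) lies arm.grip_depth behind it (arm.grip_depth is the distance from the TCP to the grasp point, in m); z points along the fingers, y is the line along which they close (so a half turn about z gives the same grasp; the last joint's range is limited). The gripper opens to 91 mm and grips with 3 to 60 N. Pads are 32 mm wide; open, the fingers measure 118 mm over their backs; the gripper's body (76 mm by 178 mm) begins 60 mm behind the grasp point.
Start: joints at [63.856, 28.281, 77.091, -0, 74.628, -5.472], TCP at [0.221, 0.585, 0.214] pointing down, gripper open.
Joint ranges: [-166.48, 166.48], [-47.26, 123.95], [12.59, 153.08], [-70.14, 250.14], [6.76, 159.57], [-176.63, 176.63]. Speed limits (degrees/s): [108.29, 108.29, 147.25, 172.46, 172.46, 172.46].

INTERFACE

Orientations are given as a 3x3 rotation matrix whose columns are the frame's x, y, z axes.
In Python, from rig import arm gives the robot as it stands. Calls block until the motion is done:
- arm.move_to(position, orientation): joint-space move of the TCP to a pose.
- arm.move_l(position, orientation=None, feed=0.15): straight line of the TCP; orientation=None keeps the orientation; feed is the mean speed in m/s.
- arm.move_joints(angles): joint-space move.
- arm.grip(opening): finger opening in m; the grip force is fixed at half the most; returns when the fingers have stopped.
- arm.sleep(seconds).
- arm.solve_ik(position, orientation): joint angles nearest the present ones, or None.
- arm.snapshot(name): name is "scene" or "side" or "wrist"; returns the picture (480x640x3 uint8, red, green, blue); there is no depth.
- arm.get_calibration(name): a dict with "intrinsics" (3x3 intrinsics, pixels), "k1" (the pictures are not rectified: a ray, as slopes to the right and down, at radius r is drawn at 1 + k1 r^2 times it, then the intrinsics apply), "cam_to_world" (4x4, takes a point from camera to world coordinates). Camera axes: x right, y down, z forward; pixel columns grow to the right and rows downward; lengths in m; the calibration is good to about 2 mm. A picture is of the moment at which its call begins: read the wrist's pose just before it. get_calibration takes no time and is no camera call; for the wrist camera it gives the pose at the moment of the call.
A pose or a line that the arm cannot do raises arm.Unreachable and nothing moves.
- arm.sign_off(): hands the job in; it is judged then, once.
Readings, each from a call of its own:
- arm.current_t(): time.
- arm.current_joint_positions(): joint angles.
- arm.current_dq(): joint speeds.
- arm.current_tau(): joint torques, N m.
- arm.current_ee_pos(): TCP position.
- arm.current_tool_rot(): TCP orientation.
- arm.current_force(): force on the tool from outside, world axes, zero at the start.
- arm.current_torque(): the same for the moment, N m.
- arm.current_width(): finger opening in m.
- arm.current_grasp_force(): force on a finger pad.
Only numpy, scipy, OpenCV 4.12 (cv2) and the standard library are available. Lean on these libraries where they do the work, as an engineer would, in place of code of your own. Each camera call takes 0.05 s, during which the arm holds its last target. There are 200 camera calls.

## Working session

There is one attempt and no reset: what is moved stays moved. The work goes in short steps, each a Python script; the robot and the scene stay as the last script left them, time stands still between calls to the robot, and variables do not carry over. Pictures are saved under pics/ and viewed, at most 10 in all, crops included, and the job is handed in when it is done.

```bash
mkdir -p pics; ls; cat > h.py <<'E'
import numpy as np, cv2
from rig import arm
def save(n,f):
    im=arm.snapshot(n); cv2.imwrite('pics/'+f,im[:,:,::-1]); return im
def D(c): return np.array([c['k1'],0,0,0,0.])
def ray(c,u,v):
    K=np.array(c['intrinsics'],float)
    p=cv2.undistortPoints(np.array([[[u,v]]],float),K,D(c))[0,0]
    T=np.array(c['cam_to_world']); return T[:3,3],T[:3,:3]@np.array([p[0],p[1],1])
def at(c,u,v,z):
    o,d=ray(c,u,v); return (o+d*(z-o[2])/d[2]).round(4)
def proj(c,P):
    T=np.linalg.inv(np.array(c['cam_to_world'])); P=np.atleast_2d(np.array(P,float))
    q=P@T[:3,:3].T+T[:3,3]
    return cv2.projectPoints(q,np.zeros(3),np.zeros(3),np.array(c['intrinsics'],float),D(c))[0][:,0]
E
python3 - <<'E'
from h import *
print(arm.current_t(),arm.grip_depth)
a=save('scene','a.png');b=save('side','b.png')
for n in('scene','side','wrist'): c=arm.get_calibration(n);print(n,c['k1'],np.array(c['intrinsics']).round(0).tolist(),np.array(c['cam_to_world']).round(3).tolist())
E
```

```text
pics
0.0 0.0188
scene 0.0484331805587255 [[578.0, 0.0, 311.0], [0.0, 578.0, 225.0], [0.0, 0.0, 1.0]] [[-0.553, 0.578, -0.601, 1.294], [0.833, 0.39, -0.392, 0.462], [0.008, -0.717, -0.697, 0.916], [0.0, 0.0, 0.0, 1.0]]
side -0.1517170603462703 [[566.0, 0.0, 318.0], [0.0, 566.0, 231.0], [0.0, 0.0, 1.0]] [[0.821, -0.316, 0.475, 0.033], [-0.57, -0.467, 0.676, -0.796], [0.008, -0.826, -0.563, 0.751], [0.0, 0.0, 0.0, 1.0]]
wrist 0.022657674706008893 [[342.0, 0.0, 323.0], [0.0, 342.0, 250.0], [0.0, 0.0, 1.0]] [[0.353, 0.901, 0.251, 0.15], [0.936, -0.34, -0.096, 0.611], [-0.001, 0.269, -0.963, 0.384], [0.0, 0.0, 0.0, 1.0]]
```

View pics/a.png

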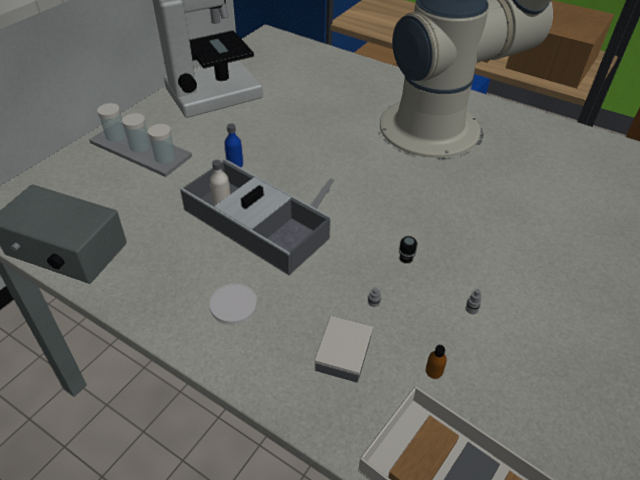

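View pics/b.png

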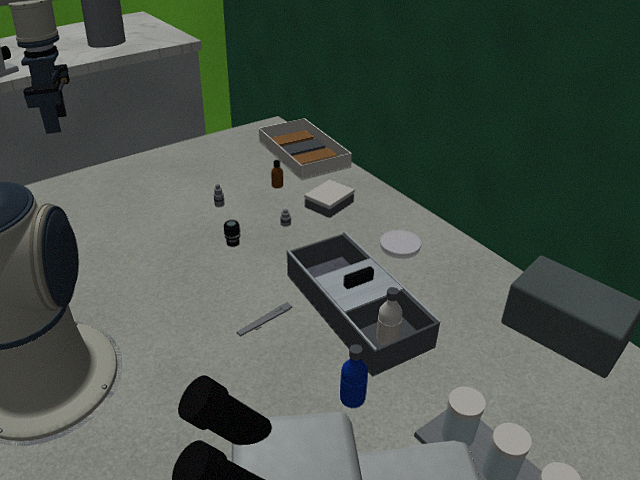

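Scene picture: the candidates are the black banded eyepiece at (408,249) and the two steel objectives at (374,297) and (474,301). Only the first is black with a broad body, so it fits. The white cleaner is at (219,185), and the blue bottle at (234,145) is the decoy. The empty bay is at (292,232), the rib at (252,196) and the tweezers at (322,193). In the side view the eyepiece is at (232,232) and the rib at (359,277). I'll confirm with an enlarged crop.

```bash
python3 - <<'E'
from h import *
a=cv2.imread('pics/a.png');b=cv2.imread('pics/b.png')
A=cv2.resize(a[155:280,175:430],None,fx=3,fy=3,interpolation=cv2.INTER_CUBIC)
B=cv2.resize(b[205:375,215:445],None,fx=3,fy=3,interpolation=cv2.INTER_CUBIC)
A=cv2.convertScaleAbs(A,alpha=1.5);B=cv2.convertScaleAbs(B,alpha=1.5)
cv2.imwrite('pics/a2.png',A);cv2.imwrite('pics/b2.png',B)
s=arm.get_calibration('scene');d=arm.get_calibration('side')
def tri(p,q):
    o,r=ray(s,*p);o2,r2=ray(d,*q);t=np.linalg.lstsq(np.c_[r,-r2],o2-o,rcond=None)[0]
    return ((o+r*t[0]+o2+r2*t[1])/2).round(4), np.linalg.norm(o+r*t[0]-o2-r2*t[1]).round(4)
print('eye',tri((408,249),(232,232)),'rib',tri((252,196),(359,277)))
for n,c,p in(('s',s,(408,249)),('d',d,(232,232))):print(at(c,*p,.03))
for p in((290,272),(329,222),(182,192),(328,237)): print('keeper',at(s,*p,.067))
for p in((288,250),(344,235),(438,323),(375,350)): print('keeperD',at(d,*p,.067))
for p in((314,207),(332,180)): print('tw',at(s,*p,.007))
E
```

```text
eye (array([0.4772, 0.1733, 0.0306]), np.float64(0.0004)) rib (array([ 0.5724, -0.1636,  0.0828]), np.float64(0.0005))
[0.4764 0.1732 0.03  ]
[0.4777 0.1739 0.03  ]
keeper [0.6943 0.0228 0.067 ]
keeper [0.5333 0.0107 0.067 ]
keeper [ 0.6351 -0.3122  0.067 ]
keeper [0.5722 0.0329 0.067 ]
keeperD [0.5195 0.0018 0.067 ]
keeperD [ 0.6467 -0.0193  0.067 ]
keeperD [ 0.6205 -0.3286  0.067 ]
keeperD [ 0.4886 -0.3151  0.067 ]
tw [ 0.4565 -0.077   0.007 ]
tw [ 0.3498 -0.0944  0.007 ]
```

View pics/a2.png

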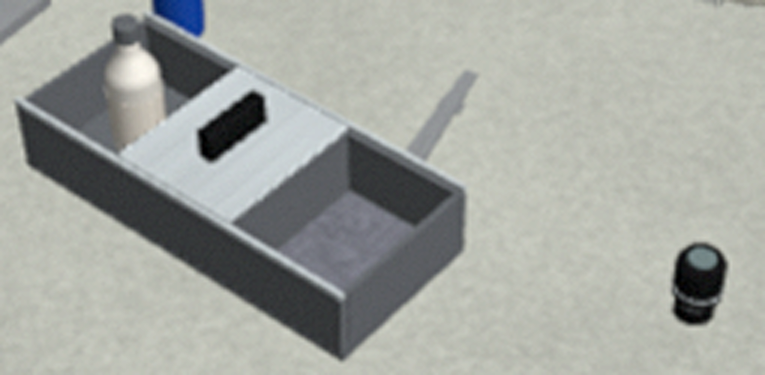

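View pics/b2.png

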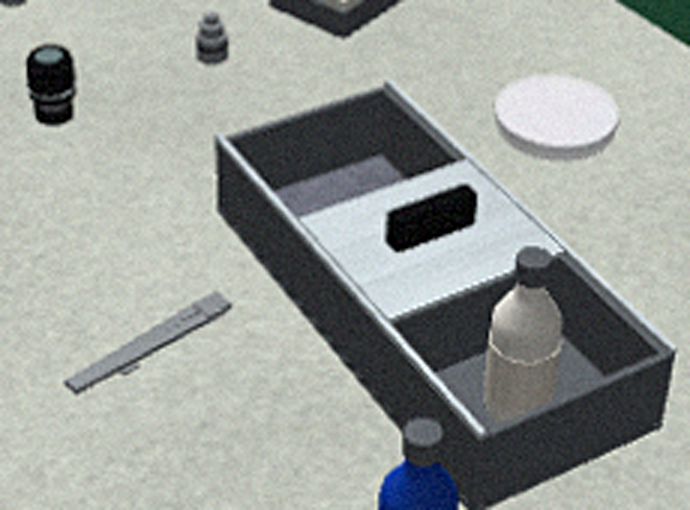

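The crop confirms the eyepiece: black, with a metal band and a lens on top. The keeper corners are clear, and the empty bay with the felt pad is at the +y end, so it is bay_left. Next I fit the keeper pose and grasp.

```bash
cat >> h.py <<'E'
def down(phi):  # closing direction at angle phi (deg)
    a=np.radians(phi); y=np.array([np.cos(a),np.sin(a),0]); z=np.array([0,0,-1.]); return np.c_[np.cross(y,z),y,z]
def best(p,phi):
    q0=np.array(arm.current_joint_positions()); c=[]
    for f in(phi,phi+180):
        q=arm.solve_ik(list(p),down(f))
        if q is not None: c.append((np.abs(np.array(q)-q0).max(),f))
    return down(min(c)[1])
E
python3 - <<'E'
from h import *
from scipy.optimize import least_squares
import json
s=arm.get_calibration('scene');d=arm.get_calibration('side')
f=lambda L,o:np.array(L)/3-1/3+o
S=f([(344,297),(464,190),(18,101),(148,16)],(175,155)); Q=f([(387,85),(218,137),(674,350),(484,435)],(215,205))
L=np.array([(.07,.16,.067),(-.07,.16,.067),(.07,-.16,.067),(-.07,-.16,.067)])
def X(p,l):
    c,n=np.cos(p[2]),np.sin(p[2]); return np.c_[p[0]+c*l[:,0]-n*l[:,1],p[1]+n*l[:,0]+c*l[:,1],l[:,2]]
def res(p): return np.r_[proj(s,X(p,L))-S,proj(d,X(p,L))-Q].ravel()
r=least_squares(res,[.585,-.16,-.08],loss='soft_l1');p=r.x
print(p,np.degrees(p[2]),r.fun.reshape(-1,2).round(1).tolist())
for y in(-.008,0,.008): print(y,proj(s,X(p,np.array([(0,y,.093)]))),proj(d,X(p,np.array([(0,y,.093)]))))
print('seen rib top',f([(232,109)],(175,155)),f([(431,197)],(215,205)))
json.dump(p.tolist(),open('k.json','w'))
e=np.array([.4772,.1735]);phi=np.degrees(p[2])
P=[*e,.10];R=best(P,phi)
arm.move_to(P,R);print(arm.current_t(),arm.current_joint_positions())
arm.move_l([*e,.017],feed=.12);arm.grip(.025)
print(arm.current_t(),arm.current_width(),arm.current_grasp_force(),arm.current_force())
E
```

```text
[ 0.57249685 -0.16086122 -0.08680445] -4.973528556833073 [[-0.8, 0.0], [1.4, -1.6], [-1.3, -0.3], [-0.4, -1.6], [0.6, -2.0], [-1.2, -0.5], [1.0, -0.8], [-1.2, -0.1]]
-0.008 [[249.8452898  191.43091756]] [[360.62316724 274.26597244]]
0 [[252.57085187 192.96064417]] [[358.2725697 271.9323151]]
0.008 [[255.31137789 194.49877137]] [[355.94601968 269.62252319]]
seen rib top [[252. 191.]] [[358.33333333 270.33333333]]
1.9083 [1.33167938e+01 2.77265150e+01 1.00890424e+02 9.48330021e-03
 5.13541271e+01 1.82014136e+01]
3.6417 0.03562356356572591 30.000007152557373 [-0.51597376 -0.04253724  0.79711833]
```

```bash
python3 - <<'E'
from h import *
import json
p=json.load(open('k.json'));c,n=np.cos(p[2]),np.sin(p[2])
b=np.array([p[0]-n*.105,p[1]+c*.105]);print(b)
arm.move_l([.4772,.1735,.12],feed=.2)
print('w',arm.current_width())
R=np.array(arm.current_tool_rot());arm.move_to([*b,.12],R)
f0=np.array(arm.current_force())
arm.move_l([*b,.030],feed=.15)
save('side','c.png')
z=.030
while z>.0215:
    z-=.001;arm.move_l([*b,z],feed=.03)
    f=np.array(arm.current_force())-f0
    print(round(z,4),f.round(2),arm.current_ee_pos()[2])
    if abs(f[2])>3: break
print(arm.current_t(),arm.current_width())
save('scene','d.png')
a=cv2.imread('pics/c.png')[205:375,215:445];e=cv2.imread('pics/d.png')[155:280,175:430]
a=cv2.resize(a,(400,296));e=cv2.resize(e,(400,196));cv2.imwrite('pics/e.png',cv2.convertScaleAbs(np.vstack([a,e]),alpha=1.5))
E
```

```text
[ 0.58159988 -0.05625656]
w 0.03570252680255113
0.029 [ 0.37  0.05 -0.65] 0.02955266937029111
0.028 [-0.72 -1.12 -1.41] 0.027989800405588117
0.027 [-1.39 -0.59  0.12] 0.026923605177961885
0.026 [ 0.1  -0.46 -1.4 ] 0.02592248745854283
0.025 [0.32 0.05 0.05] 0.02494046450761266
0.024 [0.84 0.   0.54] 0.024017391868176727
0.023 [-4.1   0.66 18.81] 0.023889479198346955
7.85 0.03542057553452178
```

View pics/e.png

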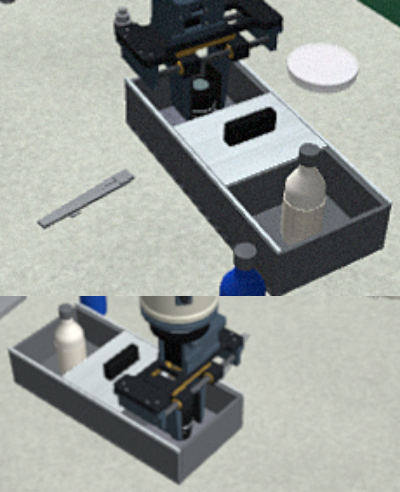

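The eyepiece is in the bay upright and touching the floor (contact at TCP z ≈ 0.024 = 17 + 7 mm, as expected). Next I release, withdraw and look.

```bash
python3 - <<'E'
from h import *
import json
p=json.load(open('k.json'));c,n=np.cos(p[2]),np.sin(p[2])
b=np.array([p[0]-n*.105,p[1]+c*.105])
arm.move_l([*b,.0242],feed=.03)
arm.grip(.062);arm.sleep(.1)
arm.move_l([*b,.15],feed=.15)
r=[p[0]+n*.001,p[1]-c*.001]
P=[*r,.15];arm.move_to(P,best(P,np.degrees(p[2])+90))
print(arm.current_t(),arm.current_joint_positions())
a=save('side','f.png')[205:375,215:445,::-1];e=save('scene','g.png')[155:280,175:430,::-1]
w=save('wrist','w.png')[:,:,::-1]
a=cv2.resize(a,(400,296));e=cv2.resize(e,(400,196));w=cv2.resize(w,(400,300))
w=np.vstack([w,np.zeros((192,400,3),np.uint8)])
cv2.imwrite('pics/h.png',cv2.convertScaleAbs(np.hstack([np.vstack([a,e]),w]),alpha=1.5))
E
```

```text
11.1417 [-2.15203200e+01  2.97517864e+01  8.58482736e+01  6.19500848e-03
  6.44385418e+01  7.33571828e+01]
```

View pics/h.png

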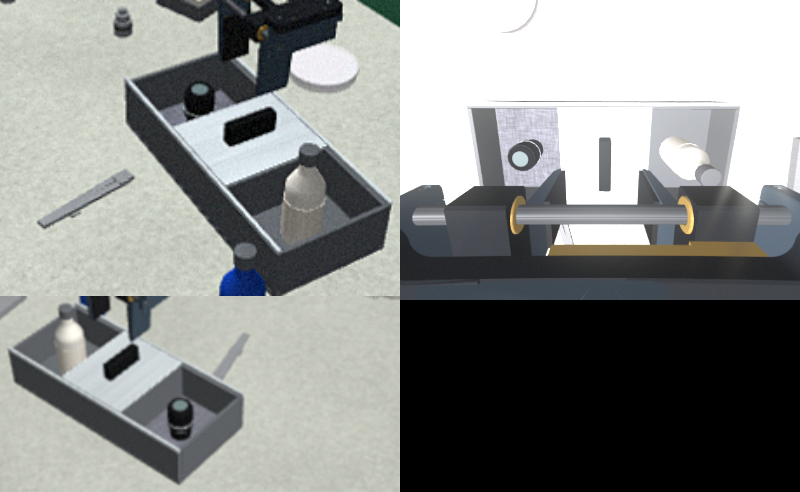

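The eyepiece stands upright alone in bay_left, the bottle is untouched, and the rib is centred between the open fingers (wrist crop (605,165)). Next I grip the rib and slide it to the stop.

```bash
python3 - <<'E'
from h import *
import json
p=json.load(open('k.json'));c,n=np.cos(p[2]),np.sin(p[2])
u=np.array([-n,c]);k=np.array(p[:2]);Z=.0725
pt=lambda s,z=Z:[*(k+u*s),z]
f0=np.array(arm.current_force())
arm.move_l(pt(-.001),feed=.12);print('touch',(np.array(arm.current_force())-f0).round(2))
arm.grip(.008);print('w',arm.current_width(),(np.array(arm.current_force())-f0).round(2))
s=.095;arm.move_l(pt(s),feed=.08)
while s<.116:
    f=np.array(arm.current_force())-f0
    print(round(s,4),'actual',round(float((np.array(arm.current_ee_pos())[:2]-k)@u),4),f.round(1),round(arm.current_width(),4))
    if f[:2]@u<-12: break
    s+=.0015;arm.move_l(pt(s),feed=.03)
print(arm.current_t())
a=save('side','i.png')[205:375,215:445,::-1];e=save('scene','j.png')[155:280,175:430,::-1]
E
```

```text
touch [-0.8  -0.78  0.7 ]
w 0.013979890705513549 [-0.24 -2.5   0.74]
0.095 actual 0.0948 [5.7 0.  0.6] 0.0139
0.0965 actual 0.0962 [ 4.8 -1.4 -0.6] 0.0136
0.098 actual 0.0978 [ 4.8 -0.5  0.3] 0.014
0.0995 actual 0.0993 [ 5.4 -1.5 -1.7] 0.0137
0.101 actual 0.1008 [ 5.7 -0.2  0.7] 0.0144
0.1025 actual 0.1023 [ 5.6 -1.1 -0.6] 0.0139
0.104 actual 0.1028 [  3.7 -10.5  -1.1] 0.0136
0.1055 actual 0.1029 [  1.8 -22.6  -1.4] 0.0137
15.975
```

The stop was reached at 0.103 in my frame, within the 2 mm calibration. The leading edge would have met the eyepiece at s ≈ 0.034, so it passed over freely. Next I relieve, release, lift and check.

```bash
python3 - <<'E'
from h import *
import json
p=json.load(open('k.json'));c,n=np.cos(p[2]),np.sin(p[2])
u=np.array([-n,c]);k=np.array(p[:2])
pt=lambda s,z:[*(k+u*s),z]
arm.move_l(pt(.1033,.0725),feed=.03)
arm.grip(.04);arm.move_l(pt(.1033,.20),feed=.15)
P=pt(.0,.30);P[0]-=.1;arm.move_to(P,arm.current_tool_rot());print(arm.current_t())
a=save('side','l.png')[205:375,215:445,::-1];e=save('scene','m.png')[130:330,175:495,::-1]
a=cv2.resize(a,(400,296));e=cv2.resize(e,(400,250))
cv2.imwrite('pics/n.png',cv2.convertScaleAbs(np.vstack([a,e]),alpha=1.5))
for s in(.1,.105):
  q=pt(s,.093);print(s,[proj(arm.get_calibration(m),q).round(1).tolist() for m in('scene','side')])
E
```

```text
18.6583
0.1 [[[288.0, 212.8]], [[330.8, 244.7]]]
0.105 [[[289.8, 213.8]], [[329.5, 243.4]]]
```

View pics/n.png

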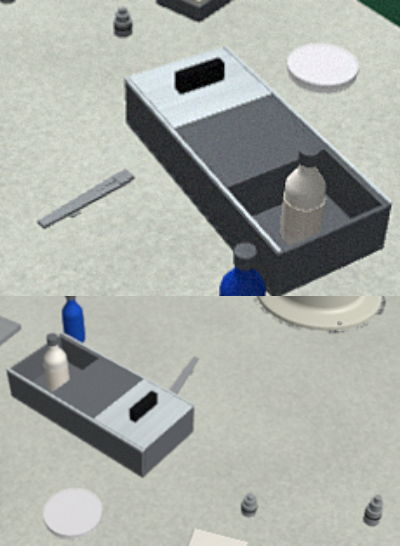

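The cover is flush with the end wall over bay_left (rib at side crop (200,75)), the bottle is standing, the bystanders have not moved, and the arm is clear.

```bash
python3 -c "
from rig import arm
print(arm.sign_off(),arm.current_t())"
```

```text
the job is handed in; nothing more can be done
the job is handed in; nothing more can be done
```

The eyepiece stands upright and released in bay_left with the dust cover slid to its stop over it; the bottle and other items look undisturbed in the final views, and I handed the job in at about 19 s.

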